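Open the parts dispenser at the bolts and tension its wheel

ROBOT

A 6-joint arm with a two-finger parallel gripper is mounted at the origin on the work surface. World frame = base frame: x ahead of the robot, y to its left, z up, the work surface at z = 0. Lengths are in m, angles in rad, forces in N, time in s.
With the tool pointing down it reaches from about 0.25 to 0.8 m from the base axis. Payload 8.5 kg.
Tool frame: the origin (TCP) lies between the finger pads; the fingertips stand 14 mm ahead of it and the grasp point (between the pads) lies 5 mm behind it (robot.tip_reach is the distance from the TCP to the fingertips, in m); x points along the fingers, y is the direction in which the jaws open and shut, and the axes are right-handed (so a half turn about x gives the same grasp; the last joint's range is limited). The gripper opens to 85 mm and grips with 20 to 120 N. Pads are 22 mm wide; open, the fingers measure 114 mm over their backs; the gripper's body (76 mm by 85 mm) begins 54 mm behind the grasp point. The pads swing forward as they close: fully open they stand 13 mm farther back than shut.
Start: joints at [-1.175, 0.238, -0.013, 1.319, 0, 1.571], TCP at [0.202, -0.484, 0.217] pointing down, gripper open.
Joint ranges: [-2.66, 2.66], [-1.03, 1.9], [-1.14, 1.46], [-1.82, 2.27], [-1.45, 1.34], [-3.14, 3.14]. Speed limits (rad/s): [2.22, 2.22, 2.79, 3.14, 3.14, 3.14].

INTERFACE

Orientations are given as a unit quaternion [w, x, y, z].
In Python, from workcell import robot gives the robot as it stands.
- The arm moves only by the shell command python3 -m inch 'ROWS' [FORCE]. ROWS is text: rows parted by semicolons, each of 7 numbers parted by spaces: the shift along the tool's x, y, z in mm, then the turn, a rotation vector about the tool's x, y, z in rad, then the finger opening in mm, from 0 to 85.4. A call has 1 to 10 rows; each row is the pose to reach, as a shift and turn from the pose measured when the call began, along the tool's axes at that moment; what a row does not reach only later rows make up. A row lasts 1/8 s, in which the tool goes at most 62.5 mm and 10.7 degrees, less where a joint would pass 70% of its speed; a pose out of reach is approached as far as the arm can. A call with a gripper value outside its range is refused whole. The fingers move at their own pace and stop on an object; FORCE is the grip in N (left out, the last holds). Time passes only in rows, so rows that repeat a pose let the fingers close. It gives the time, the measured TCP pose, the force and the opening at its end, in the units of the state.
- robot.state(): the state, without advancing time (a new reading comes with each control period).
- robot.get_image(name): name is "side" or "top" or "wrist"; returns (picture, depth): 400x640x3 uint8, red, green, blue; 400x640 float32, m along the optical axis (not along the pixel's ray), 0 where there is no reading.
- robot.calibration(name): a dict with "vfov" (degrees; the focal length in pixels is half the picture's height over the tangent of half this angle, whatever the lens; pixels are square), "cx", "cy" (the principal point, pixels), "R" (3x3) and "t" (3): a world point X has camera coordinates R X + t. Camera axes: x right, y down, z forward; pixel columns grow to the right and rows downward; lengths in m; the calibration is good to about 2 mm. A picture is of the moment at which its call begins: read the wrist's pose just before it. calibration takes no time and is no camera call; for the wrist camera it gives the pose at the moment of the call.
- robot.sign_off(): hands the job in, once; it reports no verdict.
The state is a dict: "time": time; "q": joint angles; "qd": joint speeds; "joint_torque": joint torques, N m; "ee_pos": TCP position; "ee_rot": TCP orientation; "contact_force": force on the tool from outside, world axes, zero at the start; "moment": the same for the moment, N m; "width": opening from 0.0 (shut) to 1.0 (fully open).
Only numpy, scipy, OpenCV 4.12 (cv2) and the standard library are available. Lean on these libraries where they do the work, as an engineer would, in place of code of your own. Each camera call takes 0.05 s, during which the arm holds its last target.

TASK

Turn the clear cover of the tilted parts dispenser (it has a knob to turn it by) until the opening stands squarely over the compartment with the long hexagon bolts. Then wind the black wheel in the middle clockwise until it feels firm and the steel pointer stands between the two black ribs on the rail, without overwinding it past them, and let go. Leave the drum itself, and the jar, wrench and can on the bench, where they are.

Things in the scene. Friction and masses are not known exactly. Their poses are not given: they have to be found in the camera images.
- stand: Steel stand of the rotary parts dispenser, fixed to the bench, foot 240 x 220 mm. Origin on the bench under the dispenser; its x points level to the rear (uphill) side, its z up. It carries the grey deck, inclined 28 degrees, sloping down towards the robot (stand's -x).
- deck: Grey 250 mm square deck, inclined 28 degrees. Origin in the middle of its top face, 100 mm above the stand's origin; its z is the dispenser's inclined axis, its x points uphill. Around this axis turn, from below: a blue drum, a clear cover (224 mm across, top face 58 mm above this origin along z) and a black wheel. At the left (+y 148 mm) stands the pointer's rail, 50 mm high.
- bolts (a point): In the blue drum (224 mm across, five 72-degree compartments, held by 5 N m friction, stays put): 80 mm from the axis, on the middle line of the compartment with three long dark steel hexagon bolts (the others hold nuts, flat washers, angle brackets, black balls). At the opening's height: with the cover rightly turned, this point and the opening's middle meet. Its z is the axis.
- opening (a point): Middle of the cover's one opening, 80 mm from the axis: a sector 55 degrees wide, open from the rim to 34 mm from the axis, edged with grey bars. Its z is the axis, up from the deck; its x points from the opening across the axis to the cover's knob.
- knob (a point): Grip point of the cover's knob: a round black peg 20 mm across, rising 46 mm above the cover's top face, parallel to the inclined axis, 85 mm from it, opposite the opening. The point is on the peg's centre line, 31 mm above the cover and 15 mm below the peg's top; its z is the axis. The peg's foot is 30 mm across, 5 mm high.
- cover (a joint): Turn of the cover about the axis, rad, growing anticlockwise seen from above; range -1.9 to 1.2, friction about 0.15 N m; it stays where it is left. At 0 the opening points straight downhill (deck's -x), the knob uphill. It starts at -1.5 to -1.0; the bolts' compartment is 0.6 to 1.9 rad further on anticlockwise.
- bar (a point): Grip point of the tension wheel, on the axis, 47 mm above the cover's top face: in a straight aluminium bar 76 mm long, 18 mm wide, rising 42 mm above the wheel's disc; the bar's top is 15 mm above the point. Its z is the axis up from the deck, its x runs along the bar, its y across. The disc (94 mm across with its ribs) has its upper face 27 mm below the point.
- wheel (a joint): Turn of the tension wheel, rad, growing as it is wound clockwise seen from above; range 0 to 3.1, starts slack at 0 to 0.6. Friction 0.23 N m all along. From 2.0 rad the pointer pushes a spring buffer, which adds 0.08 N m at once and 0.2 N m per rad more. 2.2 to 2.62 is the firm, set feel; friction holds it there on release (up to 2.7, else it creeps back). Past 2.85 it is overwound.
- pointer (a joint): Travel of the tension pointer, m, driven by the wheel, 0.020 per rad: a steel carriage 12 mm long with an upright blade (3 mm thick, 20 mm high), sliding uphill on the aluminium rail (150 x 34 mm, along the deck's left side) until at 0.040 it meets a sprung dark steel block and pushes it on. Set window 0.044 to 0.0525: the blade between the two black ribs on the rail's outer half.
- pointer_tip (a point): Top of the pointer's blade at its outer end, over the ribs' row; its x is the uphill direction of travel. At travel 0 it is 50 mm downhill of the rail's middle; the black ribs (3 mm thick, 10 mm high) are centred 8.5 mm downhill and 5 mm uphill of the rail's middle.
- jar: loose jar with white lid, 66 mm across, 110 mm high, origin under its centre; stands at the dispenser's left, beside the pointer rail
- wrench: loose steel wrench lying flat at the dispenser's right, origin at its middle
- can: loose closed grey metal can, 68 mm across, 100 mm high, origin under its centre

How it is judged:
By the outcome, as a careful person would: the job done as asked, in the order asked, and still so for the second after the job is handed in, with the robot touching nothing.
It also fails if it takes over 54 s, if anything falls off the work surface, if the arm or the gripper's body presses on something with over 40 N, if the wrist force passes 120 N, or if a joint passes its speed limit or range.

## Working session

There is one attempt and no reset: what is moved stays moved. The work goes in short steps, Python scripts to look and compute and a shell command to move; the robot and the scene stay as the last step left them, time stands still between calls to the robot, and variables do not carry over. Pictures are saved under pics/ and viewed, and the job is handed in when it is done.

```bash
mkdir -p pics; ls
python3 - <<'E'
from workcell import robot
import cv2
print(robot.state())
for n in ("side","top","wrist"):
    c=robot.calibration(n); print(n,c)
    p,d=robot.get_image(n); cv2.imwrite(f"pics/{n}0.png",p[:,:,::-1])
    import numpy as np; np.savez(f"pics/{n}0.npz",p=p,d=d,**{k:np.array(v) for k,v in c.items()if k!='name'})
E
```

```text
pics
{'time': 0.0, 'q': array([-1.17498127e+00,  2.38810305e-01, -1.42391220e-02,  1.31920748e+00,
       -9.51787049e-06,  1.57082686e+00]), 'qd': array([ 0.00173459, -0.0001474 ,  0.00094489, -0.00054524, -0.00151249,
       -0.00264563]), 'joint_torque': array([ 1.07487453e-03, -5.38789523e+01,  3.46431470e+01,  1.84265472e-02,
       -1.48448662e-04, -5.24532780e-06]), 'ee_pos': array([ 0.20224992, -0.48401125,  0.21606805]), 'ee_rot': array([-0.13851375, -0.69320126, -0.13952505,  0.69341093]), 'contact_force': array([0.71207264, 0.52582392, 0.05233721]), 'moment': array([-0.00973457,  0.00714251,  0.00449122]), 'width': 1.0035281170732564}
side {'vfov': 46.82265960066386, 'cx': 313.15773274310084, 'cy': 194.3268341862241, 'R': array([[-0.75906751, -0.65090057,  0.01203987],
       [-0.49643214,  0.56676718, -0.65751813],
       [ 0.42115513, -0.50507763, -0.75334252]]), 't': array([0.40572834, 0.30995802, 1.13257062])}
top {'vfov': 57.695512348192715, 'cx': 321.91340240487597, 'cy': 200.94298328855982, 'R': array([[-0.02273496, -0.99951914, -0.02108565],
       [-0.99212851,  0.0251547 , -0.12267138],
       [ 0.1231428 ,  0.01813074, -0.99222333]]), 't': array([0.09124685, 0.51070464, 0.97064809])}
wrist {'vfov': 58.74427744889348, 'cx': 322.50693638615155, 'cy': 200.84441700886114, 'R': array([[ 0.38562769, -0.92265168, -0.00227098],
       [-0.8893679 , -0.37236946,  0.26526538],
       [-0.24559319, -0.10027394, -0.96417277]]), 't': array([-0.52269592, -0.03445882,  0.37950746])}
```

View pics/side0.png

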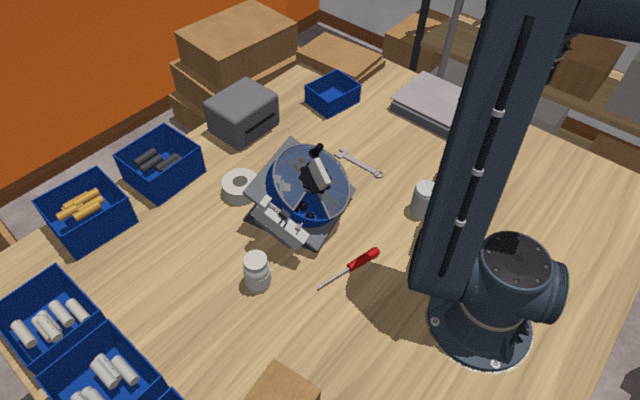

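View pics/top0.png

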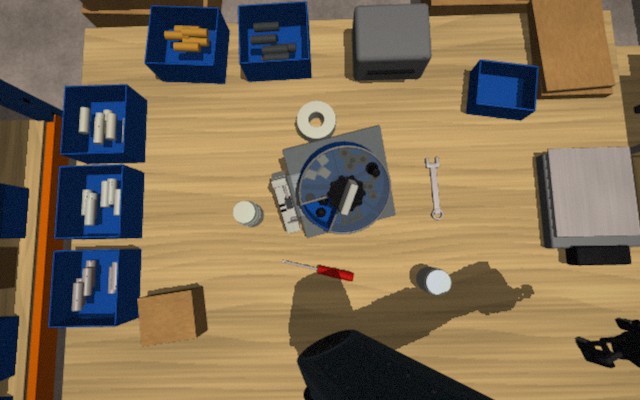

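Run:
```python
import cv2
im=cv2.imread("pics/top0.png"); 
cv2.imwrite("pics/topz.png",cv2.resize(im[60:320,120:460],None,fx=2.2,fy=2.2,interpolation=cv2.INTER_CUBIC))
```

```text
(no output)
```

View pics/topz.png

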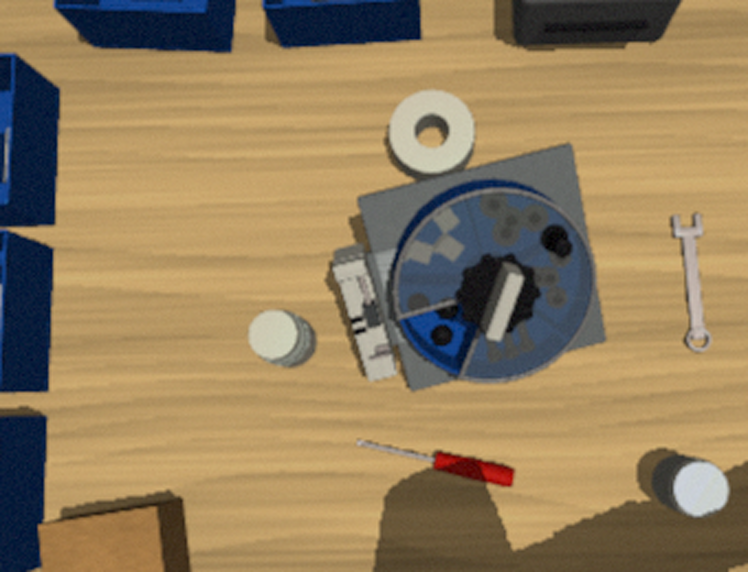

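```bash
cat > h.py <<'E'
import numpy as np, cv2
from scipy.optimize import least_squares
from scipy.spatial.transform import Rotation as Ro
def cam(c):
    f=200/np.tan(np.radians(float(c['vfov']))/2); return f,float(c['cx']),float(c['cy']),np.array(c['R']),np.array(c['t'])
def proj(c,X):
    f,cx,cy,R,t=cam(c); Y=np.atleast_2d(X)@R.T+t
    return np.c_[f*Y[:,0]/Y[:,2]+cx,f*Y[:,1]/Y[:,2]+cy]
def ray(c,uv):
    f,cx,cy,R,t=cam(c); uv=np.atleast_2d(uv); d=np.c_[(uv[:,0]-cx)/f,(uv[:,1]-cy)/f,np.ones(len(uv))]
    return -R.T@t, d@R
def deckR(yaw):
    return Ro.from_euler('z',yaw).as_matrix()@Ro.from_euler('y',-np.radians(28)).as_matrix()
def onplane(c,uv,p,h):
    "deck coords of pixels on plane at height h above deck; p=(x,y,yaw)"
    R=deckR(p[2]); o=np.array([p[0],p[1],.1]); C,d=ray(c,uv); C=R.T@(C-o); d=d@R
    s=(h-C[2])/d[:,2]; return C+s[:,None]*d
def world(p,X):
    return np.atleast_2d(X)@deckR(p[2]).T+np.array([p[0],p[1],.1])
def quat(R): q=Ro.from_matrix(R).as_quat(); return q[[3,0,1,2]]
def toolR(st): q=st['ee_rot']; return Ro.from_quat(np.array(q)[[1,2,3,0]]).as_matrix()
E
python3 - <<'E'
from h import *
c=np.load("pics/top0.npz")
z=np.array([(572,144),(605,342),(412,388),(358,197)],float)/2.2+[120,60]
h=.125
K=np.array([(h,-h,0),(-h,-h,0),(-h,h,0),(h,h,0)])
r=least_squares(lambda p:(proj(c,world(p,K))-z).ravel(),[.5,0,.2]); p=r.x
print(p,r.fun.round(1))
def b(zs,hh):
    X=onplane(c,np.array(zs,float)/2.2+[120,60],p,hh); print(X.round(3)*1000, np.degrees(np.arctan2(X[:,1],X[:,0])).round(1))
b([(397,320),(455,300),(459,375),(475,345)],.058) # opening bars
b([(553,232),(560,245)],.104)
b([(505,345),(550,290),(510,215),(435,235),(441,334)],.02)
b([(515,265),(495,340)],.12)
d=c['d'];
E
```

```text
[0.54769176 0.0253385  0.21982284] [ 0.6 -0.6  0.8 -0.1 -1.   1.3 -0.5 -0.5]
[[ -9. 115.  58.]
 [ -2.  47.  58.]
 [-93.  62.  58.]
 [-61.  36.  58.]] [ 94.3  92.6 146.1 149.1]
[[ 61. -66. 104.]
 [ 46. -71. 104.]] [-47.2 -57.1]
[[-87.   0.  20.]
 [-33. -65.  20.]
 [ 67. -37.  20.]
 [ 65.  51.  20.]
 [-53.  71.  20.]] [ 179.9 -116.7  -28.7   37.9  127. ]
[[ 42. -19. 120.]
 [-33.  17. 120.]] [-24.6 152.7]
```

Run:
```python
import cv2
im=cv2.imread("pics/side0.png"); 
cv2.imwrite("pics/sidez.png",cv2.resize(im[130:255,215:390],None,fx=4.5,fy=4.5,interpolation=cv2.INTER_CUBIC))
```

```text
(no output)
```

View pics/sidez.png

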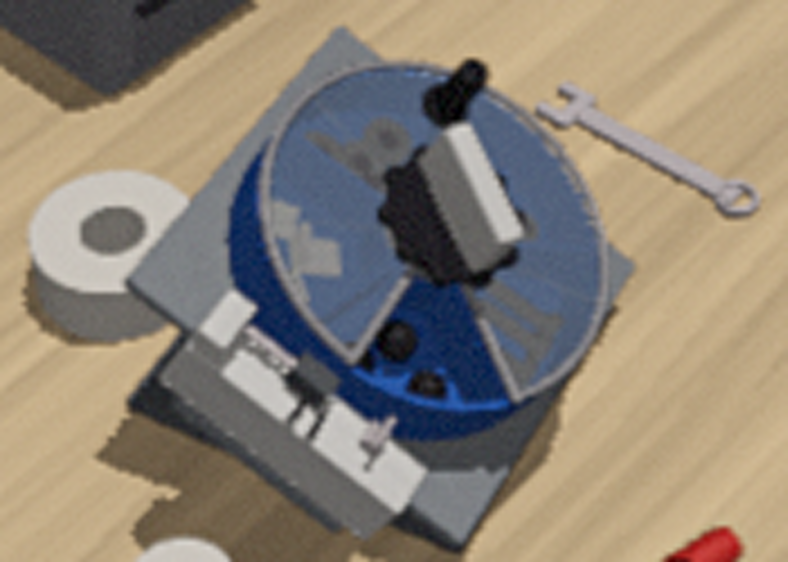

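```bash
cat >> h.py <<'E'
def goal(p,X,yang):
    "tool pose: TCP at deck coords X, tool x=-axis, tool y at angle yang (deg) in deck plane"
    a=np.radians(yang); y=np.array([np.cos(a),np.sin(a),0]); x=np.array([0,0,-1.]); R=deckR(p[2])@np.c_[x,y,np.cross(x,y)]
    return world(p,X)[0],R
def delta(st,pos,R):
    T=toolR(st); return (T.T@(pos-st['ee_pos'])*1000).round(1), Ro.from_matrix(T.T@R).as_rotvec().round(3)
def deckpose(st,p):
    T=deckR(p[2]).T@toolR(st); return (deckR(p[2]).T@(np.array(st['ee_pos'])-[p[0],p[1],.1])*1000).round(1), T.round(3), np.degrees(np.arctan2(T[1,1],T[0,1])).round(1)
E
python3 - <<'E'
from h import *
from workcell import robot
st=robot.state(); c=robot.calibration("wrist"); T=toolR(st)
C=-c['R'].T@c['t']; print("cam in tool",T.T@(C-st['ee_pos']),"\n",c['R']@T); print("tool\n",T.round(3))
p=(.5477,.0253,.22)
for ya in (-90,-57,33,90,123,180,-147): print(ya,delta(st,*goal(p,(0,0,.33),ya)))
E
```

```text
cam in tool [-0.15771503 -0.00125609 -0.06748205] 
 [[ 9.84451345e-04  9.99999513e-01 -6.32350521e-05]
 [-2.65250702e-01  3.22096503e-04  9.64179424e-01]
 [ 9.64178975e-01 -9.32414589e-04  2.65250890e-01]]
tool
 [[-0.     0.386 -0.923]
 [ 0.001 -0.923 -0.386]
 [-1.    -0.001  0.   ]]
-90 (array([-174.7, -364.1, -362.6]), array([0.172, 0.488, 0.044]))
-57 (array([-174.7, -364.1, -362.6]), array([-0.392,  0.457,  0.182]))
33 (array([-174.7, -364.1, -362.6]), array([-1.926,  0.228,  0.529]))
90 (array([-174.7, -364.1, -362.6]), array([-2.882, -0.065,  0.719]))
123 (array([-174.7, -364.1, -362.6]), array([ 2.668,  0.251, -0.631]))
180 (array([-174.7, -364.1, -362.6]), array([ 1.708,  0.427, -0.356]))
-147 (array([-174.7, -364.1, -362.6]), array([ 1.146,  0.475, -0.205]))
```

```bash
python3 - <<'E'
from h import *
from workcell import robot
st=robot.state(); p=(.5477,.0253,.22)
print(delta(st,*goal(p,(0,0,.28),33)),goal(p,(0,0,.28),33)[0])
E
python3 -m inch '-130 -364 -340 -1.926 .228 .529 45;-130 -364 -340 -1.926 .228 .529 45;-130 -364 -340 -1.926 .228 .529 45;-130 -364 -340 -1.926 .228 .529 45;-130 -364 -340 -1.926 .228 .529 45;-130 -364 -340 -1.926 .228 .529 45;-130 -364 -340 -1.926 .228 .529 45;-130 -364 -340 -1.926 .228 .529 45;-130 -364 -340 -1.926 .228 .529 45;-130 -364 -340 -1.926 .228 .529 45' 40
python3 - <<'E'
from h import *
from workcell import robot
st=robot.state(); p=(.5477,.0253,.22)
print(st['q'],deckpose(st,p),delta(st,*goal(p,(0,0,.28),33)))
E
```

```text
(array([-130.6, -360. , -385.7]), array([-1.926,  0.228,  0.529])) [ 0.41941629 -0.00338673  0.34722533]
time: 1.4
ee_pos: [0.3759, -0.0148, 0.347]
ee_rot: [0.754, 0.393, 0.485, -0.205]
contact_force: [-0.5, 0.2, 0.5]
width: 0.525
[-0.16109523 -0.39402742 -0.367955    1.1496151   0.14251193  0.77098509] (array([-39.9,  -1.7, 300.9]), array([[-0.021,  0.897,  0.442],
       [-0.027,  0.442, -0.897],
       [-0.999, -0.031,  0.015]]), np.float64(26.2)) (array([20. , 37.1, 15.8]), array([-0.118,  0.013,  0.032]))
```

```bash
cat > snap.py <<'E'
import sys,numpy as np,cv2
from workcell import robot
n,name=sys.argv[1:3]
c=robot.calibration(n); p,d=robot.get_image(n)
np.savez(f"pics/{name}.npz",p=p,d=d,**{k:np.array(v) for k,v in c.items()}); cv2.imwrite(f"pics/{name}.png",cv2.resize(p[:,:,::-1],None,fx=1.25,fy=1.25,interpolation=cv2.INTER_CUBIC))
E
python3 snap.py wrist w1
```

```text
(no output)
```

View pics/w1.png

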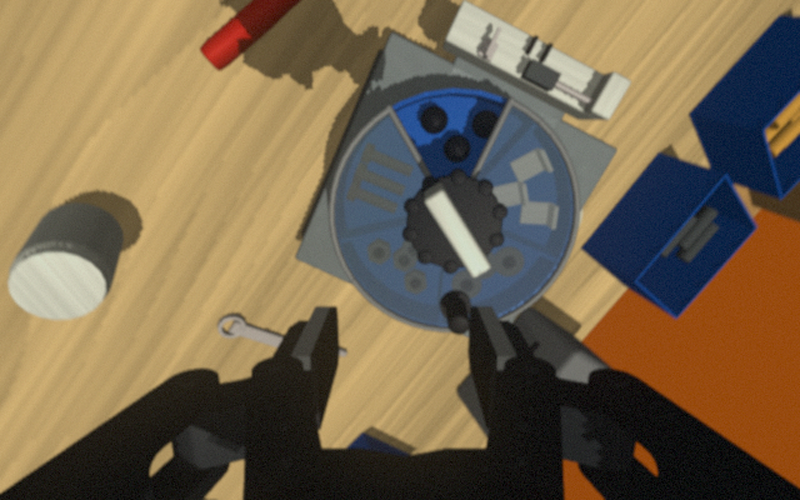

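Run:
```python
import cv2
im=cv2.imread("pics/w1.png"); im=cv2.imread("pics/w1.png")
z=cv2.resize(im[20:345,285:635],None,fx=1.8*1.25,fy=1.8,interpolation=cv2.INTER_CUBIC) if 0 else cv2.resize(im[70:345,310:600],None,fx=2.1,fy=2.1,interpolation=cv2.INTER_CUBIC)
z=cv2.convertScaleAbs(z,alpha=1.7,beta=10)
cv2.imwrite("pics/w1z.png",z)
z2=cv2.resize(im[0:160,370:640],None,fx=2.9,fy=2.9,interpolation=cv2.INTER_CUBIC); cv2.imwrite("pics/w1r.png",z2)
```

```text
(no output)
```

View pics/w1z.png

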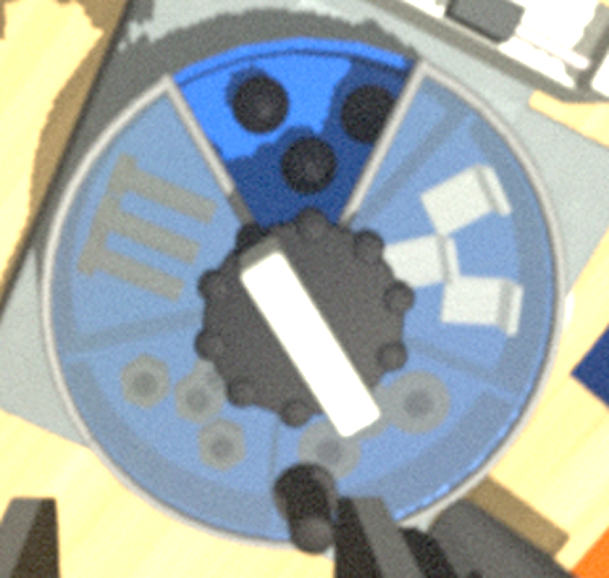

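View pics/w1r.png

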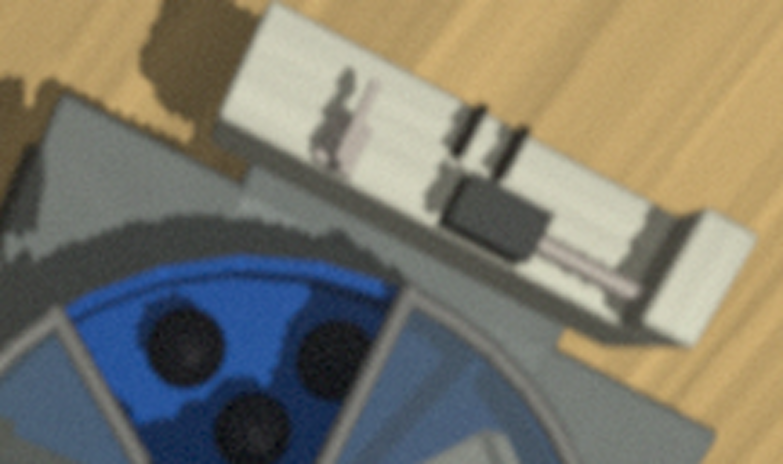

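```bash
cat > m1.py <<'E'
from h import *
c=np.load("pics/w1.npz"); ct=np.load("pics/top0.npz")
zw=lambda a:(np.array(a,float)/2.1+[310,70])/1.25
zr=lambda a:(np.array(a,float)/2.9+[370,0])/1.25
h=.125
K=np.array([(h,-h,0),(-h,-h,0),(-h,h,0),(h,h,0)])
zt=np.array([(572,144),(605,342),(412,388),(358,197)],float)/2.2+[120,60]
kw=np.array([(297,258),(388,32),(616,150)])/1.25; Kw=np.array([(-h,-h,0),(-h,h,0),(h,h,0)])
rim=zw([(43,290),(563,280),(165,78),(425,66),(530,420),(70,410),(180,525)])
bars=zw([(250,258),(278,252),(350,437),(380,412)]) # bar top corners
def f(p,full=False):
    a=(proj(c,world(p,Kw))-kw).ravel(); 
    X=onplane(c,rim,p,.057); b=(np.hypot(X[:,0],X[:,1])-.112)*800
    m=onplane(c,bars,p,.120).mean(0)[:2]*800
    t=(proj(ct,world(p,K))-zt).ravel()
    return (a,b,m,t) if full else np.r_[a,b,m,t*.5]
r=least_squares(f,[.5477,.0253,.22],loss='soft_l1'); p=r.x; print(p); print(*[x.round(1) for x in f(p,1)],sep='\n')
ang=lambda X:np.degrees(np.arctan2(X[...,1],X[...,0])).round(1)
D=[[(75,350),(200,322)],[(465,120),(375,210)],[(500,390),(415,355)],[(275,470),(275,410)]]
for hh in (.04,.05,.055):
    for d in D:
        X=onplane(c,zw(d),p,hh); print(hh,ang(X),(np.hypot(*X[:,:2].T)*1000).round(), (ang(X)%72).round(1))
print("opening bars",ang(onplane(c,zw([(170,82),(232,190),(418,70),(348,215)]),p,.058)))
X=onplane(c,zw([(303,480),(315,540)]),p,.0);
print("knob foot/top", onplane(c,zw([(303,490)]),p,.063).round(4),onplane(c,zw([(315,537)]),p,.104).round(4))
X=onplane(c,bars,p,.120); print("bar",X.round(4),ang(X[2]-X[0]),ang(X[3]-X[1]))
print("rail tops", onplane(c,zr([(270,2),(215,125),(755,235),(372,85),(345,170),(480,105),(525,128),(460,155),(500,175)]),p,.05).round(4))
E
python3 m1.py
```

```text
[0.54849164 0.02778654 0.23151457]
[-3.   0.9  2.1 -0.6  1.9 -0.3]
[0.2 1.3 1.  0.6 3.  0.1 2.5]
[0.4 2.5]
[-1.  -1.4  0.2 -1.  -1.3  1.4 -1.9 -0.1]
0.04 [-142.  -143.2] [104.  44.] [2.  0.8]
0.04 [74.8 77.4] [107.  54.] [2.8 5.4]
0.04 [3.  2.7] [104.  60.] [3.  2.7]
0.04 [-69.6 -73.5] [81. 51.] [ 2.4 70.5]
0.05 [-143.2 -146.1] [102.  44.] [ 0.8 69.9]
0.05 [75.9 79.4] [105.  54.] [3.9 7.4]
0.05 [4.  4.4] [100.  57.] [4.  4.4]
0.05 [-70.3 -74.8] [77. 48.] [ 1.7 69.2]
0.055 [-143.9 -147.6] [101.  43.] [ 0.1 68.4]
0.055 [76.4 80.4] [105.  54.] [4.4 8.4]
0.055 [4.5 5.3] [98. 56.] [4.5 5.3]
0.055 [-70.7 -75.5] [75. 47.] [ 1.3 68.5]
opening bars [145.6 145.   91.5  90.9]
knob foot/top [[ 0.0389 -0.0715  0.063 ]] [[ 0.0421 -0.0738  0.104 ]]
bar [[-0.0355  0.0204  0.12  ]
 [-0.0273  0.0268  0.12  ]
 [ 0.0296 -0.0244  0.12  ]
 [ 0.035  -0.0105  0.12  ]] -34.5 -30.9
rail tops [[-0.0746  0.1644  0.05  ]
 [-0.0741  0.1295  0.05  ]
 [ 0.0816  0.1706  0.05  ]
 [-0.0384  0.158   0.05  ]
 [-0.0345  0.135   0.05  ]
 [-0.008   0.1666  0.05  ]
 [ 0.0066  0.1668  0.05  ]
 [-0.0065  0.1527  0.05  ]
 [ 0.0066  0.153   0.05  ]]
```

```bash
cat > d.py <<'E'
import sys
from h import *
from workcell import robot
st=robot.state(); p=(.5485,.0278,.2315)
a=[float(v) for v in sys.argv[1:]]
print('deck',deckpose(st,p)[0],deckpose(st,p)[2],'q',st['q'].round(2),'F',st['contact_force'].round(1),'M',st['moment'].round(2),'w',round(st['width']*85.4,1),'t',st['time'])
for i in range(0,len(a),4): print(a[i:i+4],*delta(st,*goal(p,np.array(a[i:i+3])/1000,a[i+3])))
E
python3 d.py 41.2 -74.3 150 29 41.2 -74.3 86 29
```

```text
deck [-42.1  -2.5 301.5] 26.2 q [-0.17 -0.4  -0.37  1.15  0.15  0.76] F [-0.7  0.2 -0.5] M [-0.08  0.48  0.02] w 45.3 t 1.45
[41.2, -74.3, 150.0, 29.0] [151.9  48.   98.2] [-0.048  0.018  0.033]
[41.2, -74.3, 86.0, 29.0] [215.9  50.1  97. ] [-0.048  0.018  0.033]
```

```bash
python3 -m inch '152 48 98 -.048 .018 .033 45;152 48 98 -.048 .018 .033 45;152 48 98 -.048 .018 .033 45;152 48 98 -.048 .018 .033 45;152 48 98 -.048 .018 .033 45'; python3 snap.py wrist w2;python3 snap.py side s2; python3 d.py 41.2 -74.3 86 29
```

```text
time: 2.08
ee_pos: [0.5318, -0.0522, 0.2511]
ee_rot: [0.763, 0.382, 0.491, -0.176]
contact_force: [-1.1, -1.4, 0.2]
width: 0.53
deck [ 41.2 -74.  151. ] 28.9 q [-0.22 -0.09 -0.41  0.8   0.21  0.66] F [ 0.9 -0.1 -0.3] M [-0.11  0.41 -0.01] w 44.7 t 2.175
[41.2, -74.3, 86.0, 29.0] [65.  -0.1  0.2] [-0.002  0.001  0.   ]
```

View pics/w2.png

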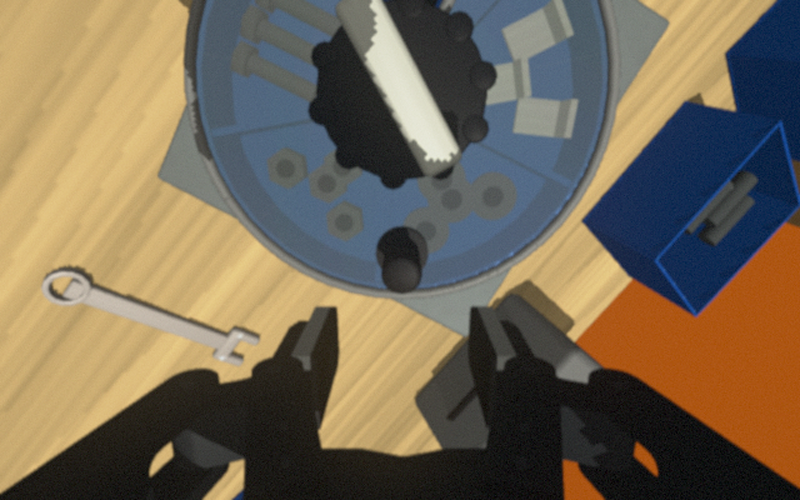

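Run:
```python
from h import *
c=np.load("pics/w2.npz"); p=(.5485,.0278,.2315)
print(onplane(c,np.array([(402,275)])/1.25,p,.104), onplane(c,np.array([(401,243)])/1.25,p,.0605))
b=np.array([(376,0),(437,162),(459,152)])/1.25
print(onplane(c,b,p,.12))
print(onplane(c,np.array([(190,80),(612,60),(500,280),(260,255),(375,295)])/1.25,p,.057))
```

```text
[[ 0.04046163 -0.07353013  0.104     ]] [[ 0.03749971 -0.06965505  0.0605    ]]
[[-0.02340075  0.02253486  0.12      ]
 [ 0.02694922 -0.01860574  0.12      ]
 [ 0.03287252 -0.01072825  0.12      ]]
[[-0.10262607 -0.04620088  0.057     ]
 [ 0.0871222   0.06920805  0.057     ]
 [ 0.1004374  -0.06198838  0.057     ]
 [-0.03102592 -0.11663419  0.057     ]
 [ 0.03970929 -0.10624821  0.057     ]]
```

```bash
python3 -m inch '64 0 0 0 0 0 45;64 0 0 0 0 0 45;64 0 0 0 0 0 10;64 0 0 0 0 0 10;64 0 0 0 0 0 10;64 0 0 0 0 0 10' 40; python3 snap.py wrist w3; python3 d.py
```

```text
time: 2.92
ee_pos: [0.5621, -0.0459, 0.2002]
ee_rot: [0.765, 0.382, 0.488, -0.174]
contact_force: [-9.3, -0.8, 14.0]
width: 0.112
deck [ 43.7 -74.8  90.2] 28.9 q [-0.19 -0.01 -0.48  0.63  0.19  0.69] F [-9.4 -1.9 13.8] M [-0.02  0.72  0.11] w 9.7 t 2.975
```

View pics/w3.png

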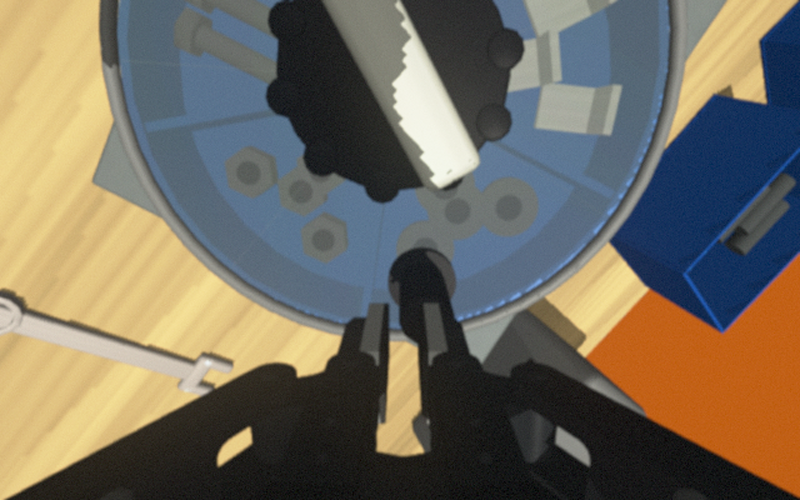

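```bash
python3 snap.py side s3
python3 - <<'E'
from h import *
import cv2
c=np.load("pics/w3.npz"); d=c['d']; p=(.5485,.0278,.2315)
f,cx,cy,R,t=cam(c); o=np.array([p[0],p[1],.1]); D=deckR(p[2])
for u,v in [(422,262),(422,280),(415,300),(410,310),(405,320),(408,335),(375,310),(375,330),(432,310),(435,330),(440,345),(360,330),(450,330),(430,50),(450,180),(300,240),(250,290)]:
    i,j=int(v/1.25),int(u/1.25); z=d[i,j]; C,rr=ray(c,[(j,i)]); print((u,v),(D.T@(C+rr[0]*z-o)*1000).round(0), c['p'][i,j])
s=cv2.imread("pics/s3.png"); cv2.imwrite("pics/s3z.png",cv2.resize(s[120:340,250:520],None,fx=2.7,fy=2.7,interpolation=cv2.INTER_CUBIC))
w=cv2.convertScaleAbs(cv2.imread("pics/w3.png")[230:430,300:540],alpha=2.5,beta=20); cv2.imwrite("pics/w3z.png",cv2.resize(w,None,fx=2.9,fy=2.9,interpolation=cv2.INTER_CUBIC))
E
```

```text
(422, 262) [ 45. -59.  66.] [31 33 35]
(422, 280) [ 44. -59.  90.] [19 20 25]
(415, 300) [ 43. -63. 104.] [28 26 31]
(410, 310) [ 43. -66. 104.] [24 26 25]
(405, 320) [ 43. -71. 104.] [29 34 34]
(408, 335) [ 47. -75. 104.] [41 43 37]
(375, 310) [ 31. -68. 115.] [74 76 70]
(375, 330) [ 31. -67. 131.] [78 76 74]
(432, 310) [ 47. -59. 115.] [76 80 74]
(435, 330) [ 46. -59. 131.] [73 77 70]
(440, 345) [ 47. -59. 139.] [78 76 74]
(360, 330) [ 29. -73. 122.] [34 34 32]
(450, 330) [ 53. -60. 122.] [30 32 33]
(430, 50) [ 7. 13. 78.] [55 54 50]
(450, 180) [ 30. -20. 121.] [210 209 188]
(300, 240) [ -5. -77.  59.] [ 93 115 140]
(250, 290) [ -14. -107.   63.] [123 126 118]
```

View pics/s3z.png

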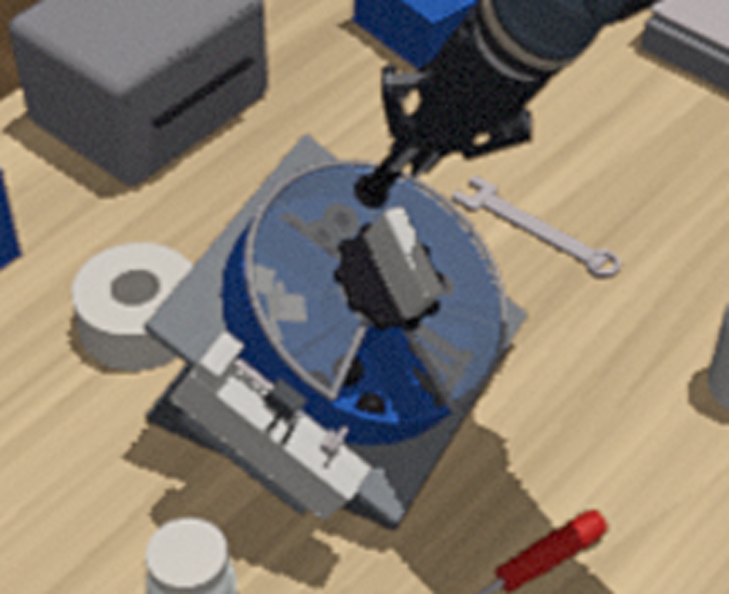

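View pics/w3z.png

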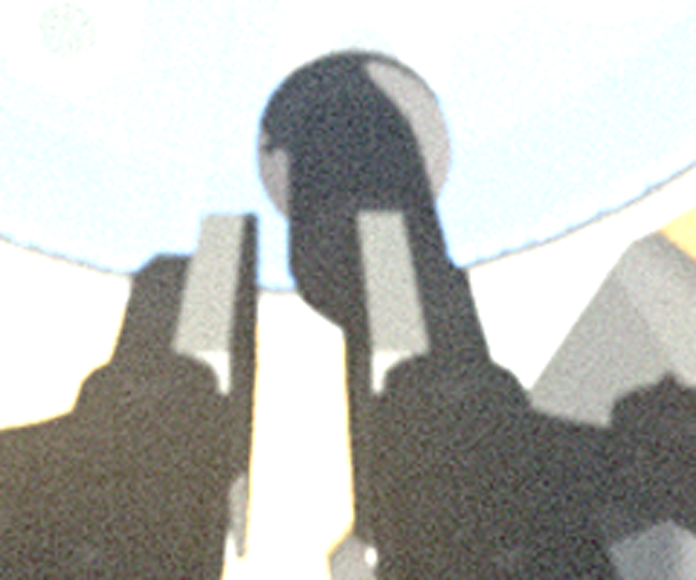

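Run:
```python
from h import *
from workcell import robot
c=np.load("pics/w3.npz"); d=c['d']; p=(.5485,.0278,.2315)
st=robot.state(); T=toolR(st); cw=robot.calibration("wrist")
print(robot.tip_reach, st['ee_pos'], T.T@(-cw['R'].T@cw['t']-st['ee_pos']), np.abs(cw['R']-c['R']).max())
for u in (375,431):
  for v in range(296,370,6):
    i,j=int(v/1.25),int(u/1.25); C,rr=ray(c,[(j,i)]); print(u,v,(T.T@(C+rr[0]*d[i,j]-st['ee_pos'])*1000).round(0),end=' ')
  print()
for n in ('side','top'):
  print(n,proj(robot.calibration(n),np.array([st['ee_pos'],st['ee_pos']+.014*T[:,0],st['ee_pos']-.014*T[:,0],st['ee_pos']-.054*T[:,0]])))
print(proj(robot.calibration('wrist'),np.array([st['ee_pos'],st['ee_pos']+.014*T[:,0],st['ee_pos']-.014*T[:,0]]))*1.25)
```

```text
0.014 [ 0.56207534 -0.04587033  0.20015683] [-0.15765665  0.00086284 -0.06828429] 8.638549886863522e-06
375 296 [ 31. -12.   4.] 375 302 [ 30. -12.   7.] 375 308 [-23.  -8. -12.] 375 314 [-28.  -8. -12.] 375 320 [-33.  -8. -12.] 375 326 [-37.  -7. -12.] 375 332 [-41.  -7. -12.] 375 338 [-45.  -7. -12.] 375 344 [-49.  -7. -13.] 375 350 [-52.  -6. -12.] 375 356 [-52.  -6. -11.] 375 362 [-52.  -6.  -9.] 375 368 [-59.  -6. -11.] 
431 296 [-13.  10. -13.] 431 302 [-15.  10. -11.] 431 308 [-23.  10. -12.] 431 314 [-30.   9. -13.] 431 320 [-32.   9. -12.] 431 326 [-36.   9. -12.] 431 332 [-41.   9. -12.] 431 338 [-45.   8. -12.] 431 344 [-48.   8. -12.] 431 350 [-51.   8. -12.] 431 356 [-53.   8. -11.] 431 362 [-51.   8.  -9.] 431 368 [-54.   8.  -8.] 
side [[317.37717373 147.20030939]
 [315.11617961 149.73269526]
 [319.67957329 144.62154809]
 [326.49642965 136.98645049]]
top [[373.79698674 169.55529193]
 [372.42379282 167.95792426]
 [375.21349791 171.20304839]
 [379.51850806 176.21085094]]
[[400.58355099 313.78237851]
 [400.74109709 300.18865648]
 [400.3988484  329.71927297]]
```

Run:
```python
from h import *
from workcell import robot
st=robot.state(); cw=robot.calibration("wrist"); T=toolR(st)
Rct=cw['R']@T; tc=cw['R']@st['ee_pos']+cw['t']   # tool->cam
p=(.5485,.0278,.2315)
for n in("wrist0","w1","w2","w3"):
  c=np.load(f"pics/{n}.npz"); d=c['d']; f,cx,cy,_,_=cam(c)
  v,u=np.mgrid[0:400,0:640]; P=np.stack([(u-cx)/f*d,(v-cy)/f*d,d],-1); X=((P-tc)@Rct)*1000
  m=(d>0)&(X[...,0]<45)&(np.abs(X[...,2])<16)&(np.abs(X[...,1])<62)&(d<.25)
  for s in (-1,1):
    k=m&(X[...,1]*s>0); q=X[k]; 
    print(n,s,k.sum(),'x max pct',np.percentile(q[:,0],[50,90,99,100]).round(0), q[np.argsort(-q[:,0])[:4]].round(0).tolist())
c=np.load("pics/w3.npz")
print(proj(c,world(p,[[.0405,-.074,.104],[.0405,-.074,.063]]))*1.25)
```

```text
wrist0 -1 14482 x max pct [-81. -48. -32. -27.] [[-27.0, -42.0, -1.0], [-28.0, -42.0, -6.0], [-28.0, -42.0, 4.0], [-28.0, -42.0, 4.0]]
wrist0 1 13228 x max pct [-81. -46. -32. -27.] [[-27.0, 44.0, -5.0], [-28.0, 44.0, -6.0], [-28.0, 44.0, 4.0], [-28.0, 44.0, -1.0]]
w1 -1 18410 x max pct [-77. -52. -25. -17.] [[-17.0, -22.0, -0.0], [-17.0, -22.0, -5.0], [-17.0, -22.0, -4.0], [-17.0, -22.0, -2.0]]
w1 1 18472 x max pct [-78. -52. -25. -16.] [[-16.0, 24.0, -1.0], [-16.0, 24.0, -4.0], [-17.0, 23.0, -4.0], [-18.0, 23.0, -2.0]]
w2 -1 18641 x max pct [-77. -49.  44.  45.] [[45.0, -9.0, -3.0], [45.0, -4.0, -4.0], [45.0, -7.0, 1.0], [45.0, -8.0, -3.0]]
w2 1 18719 x max pct [-77. -49.  44.  45.] [[45.0, 0.0, 8.0], [45.0, 0.0, -10.0], [45.0, 5.0, -8.0], [45.0, 4.0, -8.0]]
w3 -1 23997 x max pct [-72.  31.  32.  33.] [[33.0, -9.0, -12.0], [33.0, -36.0, -3.0], [33.0, -34.0, 12.0], [33.0, -4.0, 7.0]]
w3 1 24261 x max pct [-72.  31.  32.  33.] [[33.0, 29.0, -2.0], [33.0, 53.0, -16.0], [33.0, 30.0, 15.0], [33.0, 61.0, -0.0]]
[[393.53546666 323.77946288]
 [395.05227366 283.87071499]]
```

The fingers closed on top of the peg. The depth image and the contact both put the real fingertips about 28 mm further back than stated (about 14 mm behind the reported TCP). I'll back off, look again and use that measured offset.

```bash
python3 -m inch '-35 0 0 0 0 0 10;-50 0 0 0 0 0 45;-50 0 0 0 0 0 45;-50 0 0 0 0 0 45'; python3 snap.py wrist w4; python3 d.py
```

```text
time: 3.52
ee_pos: [0.5389, -0.0512, 0.2445]
ee_rot: [0.766, 0.382, 0.488, -0.174]
contact_force: [1.1, -0.6, -0.2]
width: 0.525
deck [ 43.3 -74.6 140. ] 28.9 q [-0.21 -0.07 -0.43  0.76  0.2   0.67] F [-0.1  0.6 -0.1] M [-0.06  0.42  0.03] w 44.8 t 3.575
```

View pics/w4.png

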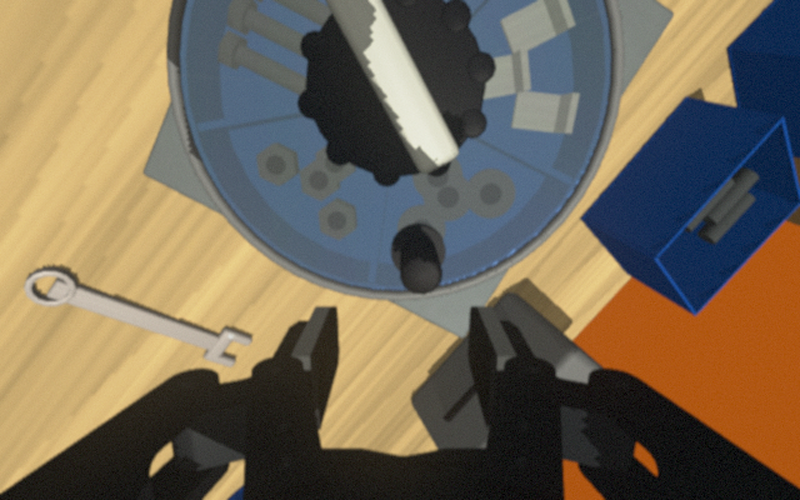

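```bash
python3 - <<'E'
from h import *
c=np.load("pics/w4.npz"); p=(.5485,.0278,.2315)
X=np.r_[onplane(c,np.array([(421,277)])/1.25,p,.104), onplane(c,np.array([(415,246)])/1.25,p,.0605)];print(X,np.degrees(np.arctan2(X[:,1],X[:,0])))
d=c['d'];f,cx,cy,R,t=cam(c)
i,j=int(277/1.25),int(421/1.25); C,r=ray(c,[(j,i)]); print(deckR(p[2]).T@(C+r[0]*d[i,j]-[p[0],p[1],.1]))
E
python3 d.py 46 -71.5 120 33 46 -71.5 60 33
```

```text
[[ 0.05071911 -0.06821802  0.104     ]
 [ 0.04797885 -0.06625832  0.0605    ]] [-53.36973389 -54.09102059]
[ 0.04975652 -0.06760746  0.10583897]
deck [ 43.3 -74.6 140. ] 28.9 q [-0.21 -0.07 -0.43  0.76  0.2   0.67] F [-0.1  0.6 -0.1] M [-0.06  0.42  0.03] w 44.8 t 3.575
[46.0, -71.5, 120.0, 33.0] [20.   3.8 -1.5] [-0.071  0.006 -0.003]
[46.0, -71.5, 60.0, 33.0] [80.   3.6 -1.9] [-0.071  0.006 -0.003]
```

```bash
python3 d.py 50.5 -68.3 60 37; python3 -m inch '25 8 -3 -.14 0 0 45;25 8 -3 -.14 0 0 45;50 9 -4 -.14 0 0 45;80 9 -4 -.14 0 0 45;80 9 -4 -.14 0 0 45;80 9 -4 -.14 0 0 45'; python3 d.py 50.5 -68.3 60 37
```

```text
deck [ 43.3 -74.6 140. ] 28.9 q [-0.21 -0.07 -0.43  0.76  0.2   0.67] F [-0.1  0.6 -0.1] M [-0.06  0.42  0.03] w 44.8 t 3.575
[50.5, -68.3, 60.0, 37.0] [80.   9.1 -2.5] [-0.141  0.006 -0.003]
time: 4.32
ee_pos: [0.579, -0.034, 0.1771]
ee_rot: [0.79, 0.328, 0.499, -0.14]
contact_force: [0.1, -0.3, -0.1]
width: 0.528
deck [ 49.9 -67.1  60.7] 36.9 q [-0.16  0.04 -0.51  0.56  0.18  0.58] F [ 0.1 -0.3 -0.1] M [-0.1   0.39 -0.02] w 45.1 t 4.325
[50.5, -68.3, 60.0, 37.0] [ 0.8 -0.2  1.3] [-0.002  0.006 -0.003]
```

```bash
python3 -m inch '0 0 1.3 0 0 0 10;0 0 1.3 0 0 0 10;0 0 1.3 0 0 0 10;0 0 1.3 0 0 0 10' 30; python3 d.py; python3 snap.py wrist w5
```

```text
time: 4.82
ee_pos: [0.5803, -0.0353, 0.179]
ee_rot: [0.791, 0.328, 0.498, -0.14]
contact_force: [-4.0, -1.5, 6.8]
width: 0.219
deck [ 51.6 -68.7  62. ] 36.9 q [-0.16  0.04 -0.5   0.57  0.18  0.58] F [-4.  -1.5  6.8] M [-0.26  0.63 -0.12] w 18.7 t 4.825
```

View pics/w5.png

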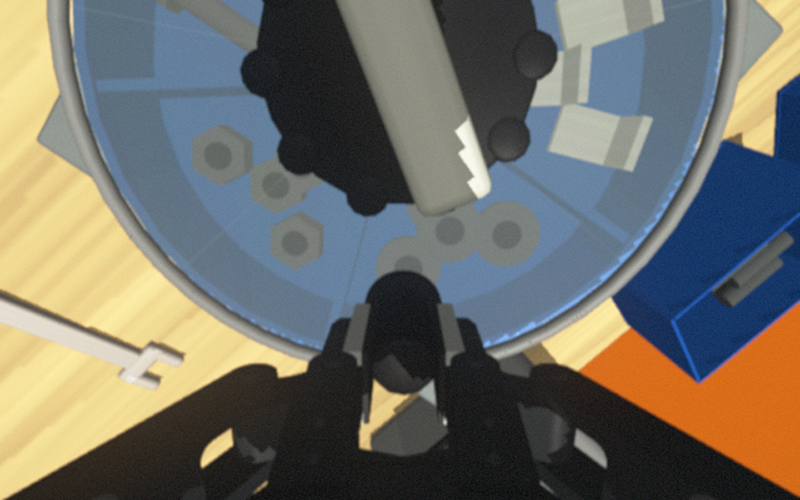

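```bash
python3 -m inch '0 8.9 -.5 -.105 0 0 10;0 17.8 -1.9 -.209 0 0 10;0 26.4 -4.2 -.314 0 0 10;0 34.8 -7.4 -.419 0 0 10;0 42.8 -11.5 -.524 0 0 10;0 42.8 -11.5 -.524 0 0 10' 30; python3 d.py
```

```text
time: 5.62
ee_pos: [0.5952, 0.0048, 0.1916]
ee_rot: [0.848, 0.112, 0.518, -0.006]
contact_force: [-0.4, 1.6, -3.4]
width: 0.224
deck [ 78.5 -33.1  62.1] 66.9 q [-0.07  0.04 -0.46  0.59  0.14  0.14] F [-0.4  1.6 -3.4] M [0.08 0.83 0.25] w 19.1 t 5.625
```

```bash
python3 -m inch '0 8.9 -.5 -.105 0 0 10;0 17.8 -1.9 -.209 0 0 10;0 26.4 -4.2 -.314 0 0 10;0 36.5 -8.2 -.443 0 0 10;0 36.5 -8.2 -.443 0 0 10' 30; python3 d.py; python3 snap.py top t6; python3 snap.py side s6
```

```text
time: 6.25
ee_pos: [0.5919, 0.0421, 0.1944]
ee_rot: [0.852, -0.076, 0.507, 0.107]
contact_force: [-1.8, 0.7, -3.0]
width: 0.22
deck [84.5  3.9 62. ] 92.1 q [ 0.02  0.03 -0.47  0.59  0.1  -0.23] F [-1.8  0.7 -3. ] M [-0.14  1.07  0.16] w 18.8 t 6.25
```

Run:
```python
import cv2,numpy as np
t=cv2.imread("pics/t6.png")[130:320,330:510]; s=cv2.imread("pics/s6.png")[150:340,290:470]
z=lambda a:cv2.convertScaleAbs(cv2.resize(a,(380,400),interpolation=cv2.INTER_CUBIC),alpha=1.5,beta=10)
cv2.imwrite("pics/ts6.png",np.hstack([z(t),z(s)]))
```

```text
(no output)
```

View pics/ts6.png

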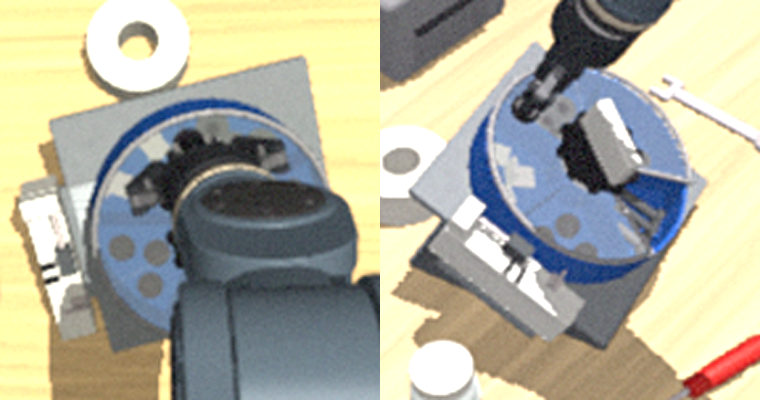

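```bash
python3 -m inch '0 0 0 0 0 0 45;0 0 0 0 0 0 45;0 0 0 0 0 0 45;-60 0 0 0 0 0 45;-120 0 0 0 0 0 45;-120 0 0 0 0 0 45'; python3 d.py 0 0 250 58
```

```text
time: 7.1
ee_pos: [0.5375, 0.0287, 0.3058]
ee_rot: [0.854, -0.075, 0.503, 0.106]
contact_force: [0.7, -0.2, -0.7]
width: 0.527
deck [ 87.3   3.4 186.6] 92.0 q [-0.01 -0.13 -0.33  0.88  0.11 -0.25] F [ 0.7 -0.2 -0.7] M [-0.06  0.39 -0.03] w 45.0 t 7.1
[0.0, 0.0, 250.0, 58.0] [-64.6  -0.7 -86.5] [0.594 0.016 0.002]
```

```bash
python3 -m inch '-65 -1 -87 .594 .016 .002 45;-65 -1 -87 .594 .016 .002 45;-65 -1 -87 .594 .016 .002 45;-65 -1 -87 .594 .016 .002 45;-65 -1 -87 .594 .016 .002 45'; python3 d.py; python3 snap.py wrist w7
```

```text
time: 7.72
ee_pos: [0.434, 0.0005, 0.3202]
ee_rot: [0.835, 0.176, 0.52, -0.045]
contact_force: [-0.2, 0.6, 0.2]
width: 0.527
deck [ -0.6  -0.3 249.7] 58.2 q [-0.12 -0.3  -0.4   1.01  0.16  0.24] F [-0.2  0.6  0.2] M [-0.13  0.41 -0.01] w 45.0 t 7.725
```

View pics/w7.png

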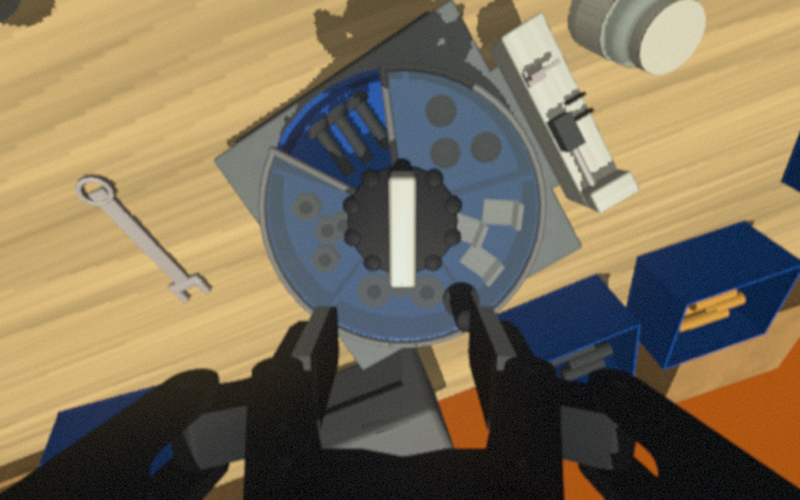

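Run:
```python
import cv2
im=cv2.imread("pics/w7.png")
z=cv2.resize(im[55:350,250:550],None,fx=2,fy=2,interpolation=cv2.INTER_CUBIC)
cv2.imwrite("pics/w7z.png",cv2.convertScaleAbs(z,alpha=1.7,beta=15))
z=cv2.resize(im[0:220,430:660],None,fx=2.6,fy=2.6,interpolation=cv2.INTER_CUBIC); cv2.imwrite("pics/w7r.png",z)
```

```text
(no output)
```

View pics/w7z.png

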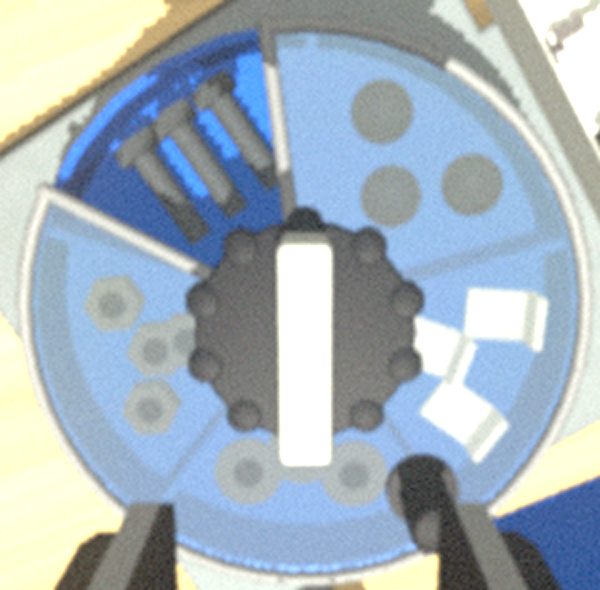

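View pics/w7r.png

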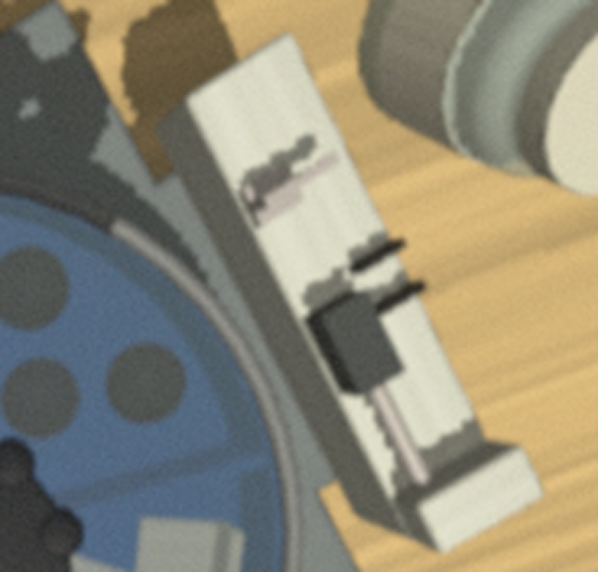

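Run:
```python
from h import *
c=np.load("pics/w7.npz"); p=(.5485,.0278,.2315)
zw=lambda a:(np.array(a,float)/2+[250,55])/1.25
ang=lambda X:np.degrees(np.arctan2(X[...,1],X[...,0])).round(1)
b=zw([(45,190),(125,232),(200,270),(268,30),(277,110),(284,172)])
rim=zw([(22,300),(585,290),(540,130),(60,430),(110,520),(270,575),(45,190)])
bt=zw([(280,238),(330,238),(280,465),(330,465)])
for q in (p,):
    X=onplane(c,rim,q,.057); print(X[:,:2].round(4).tolist(),np.hypot(*X[:,:2].T).round(4))
    ce=least_squares(lambda s:np.hypot(X[:,0]-s[0],X[:,1]-s[1])-s[2],[0,0,.112]).x; print("centre",ce)
    print("bar",onplane(c,bt,q,.12).mean(0), ang(onplane(c,bt,q,.12)[2]-onplane(c,bt,q,.12)[0]))
for o in ([0,0,0],[ce[0],ce[1],0]):
    A=ang(onplane(c,b,p,.058)-o); print(A,"mid",(np.mean(A[:3]%360)+np.mean(A[3:]%360))/2)
    for hh in(.035,.045,.055):
      for d in ([(560,240),(415,270)],[(170,475),(222,405)]):
        print(hh,(ang(onplane(c,zw(d),p,hh)-o)%72).round(1))
k=onplane(c,zw([(428,525)]),p,.104); print("knob",k,ang(k), ang(onplane(c,zw([(420,482)]),p,.0605)))
```

```text
[[-0.0673, -0.09], [0.0473, 0.102], [-0.0161, 0.1154], [-0.0154, -0.1092], [0.0285, -0.1148], [0.0862, -0.0708], [-0.097, -0.0569]] [0.1124 0.1124 0.1165 0.1103 0.1183 0.1115 0.1125]
centre [0.00019752 0.00065331 0.11360104]
bar [-0.00107802  0.00129076  0.12      ] -32.3
[-149.7 -149.6 -149.9  154.9  155.1  155.4] mid 182.7
0.035 [2.5 8. ]
0.035 [ 0.8 70.5]
0.045 [ 3.4 10. ]
0.045 [ 0.  69.2]
0.055 [ 4.4 12. ]
0.055 [71.2 67.7]
[-149.4 -149.2 -149.3  155.3  155.6  156. ] mid 183.16666666666663
0.035 [2.5 8.1]
0.035 [ 0.5 70.1]
0.045 [ 3.4 10.1]
0.045 [71.8 68.8]
0.055 [ 4.4 12.1]
0.055 [71.  67.3]
knob [[0.08058922 0.00404059 0.104     ]] [2.9] [4.3]
```

Run:
```python
from h import *
c=np.load("pics/w7.npz"); p=(.5485,.0278,.2315)
zw=lambda a:(np.array(a,float)/2+[250,55])/1.25
ang=lambda X:np.degrees(np.arctan2(X[...,1],X[...,0])).round(1)
for n,d in (("bolts",[(138,148),(195,232),(175,130),(232,208),(215,90),(265,180)]),):
  for hh in (.01,.02): X=onplane(c,zw(d),p,hh);print(n,hh,X[:,:2].round(3).tolist(),ang(X),ang(X.mean(0)))
im=cv2.imread("pics/w7.png")[75:215,265:405]
cv2.imwrite("pics/w7b.png",cv2.convertScaleAbs(cv2.resize(im,None,fx=4.2,fy=4.2,interpolation=cv2.INTER_CUBIC),alpha=2.2,beta=20))
```

```text
bolts 0.01 [[-0.095, -0.025], [-0.053, -0.024], [-0.093, -0.007], [-0.053, -0.004], [-0.098, 0.016], [-0.055, 0.014]] [-165.4 -155.6 -175.6 -175.3  170.5  165.4] -176.2
bolts 0.02 [[-0.094, -0.023], [-0.053, -0.022], [-0.092, -0.006], [-0.053, -0.003], [-0.097, 0.017], [-0.055, 0.015]] [-166.1 -157.  -176.2 -176.4  170.1  164.8] -177.0
```

View pics/w7b.png

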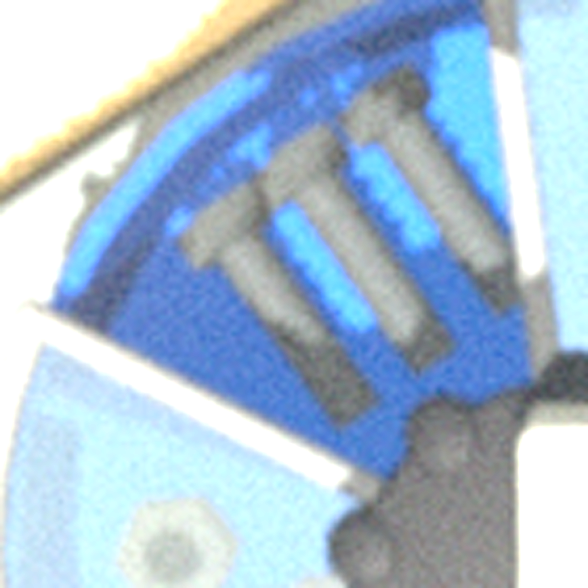

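```bash
python3 - <<'E'
from h import *
p=(.5485,.0278,.2315)
c=np.load("pics/w7.npz"); zr=lambda a:(np.array(a,float)/2.6+[430,0])/1.25
for hh in (.05,.06,.07): print(hh,(onplane(c,zr([(265,205),(300,180),(335,158),(385,250),(405,295),(290,35),(545,490)]),p,hh)*1000).round(0)[:,:2].tolist())
d=c['d']
for u,v in [(338,156),(320,166),(300,180),(275,205),(262,222),(405,243),(425,287),(350,340)]:
    j,i=zr([(u,v)])[0].round().astype(int); C,r=ray(c,[(j,i)]); print((u,v),((C+r[0]*d[i,j]-[p[0],p[1],.1])@deckR(p[2])*1000).round(0))
E
python3 d.py 0 0 150 58 -0.5 0.5 74 58
```

```text
0.05 [[-37.0, 139.0], [-38.0, 150.0], [-38.0, 161.0], [-7.0, 163.0], [7.0, 162.0], [-73.0, 165.0], [82.0, 174.0]]
0.06 [[-38.0, 136.0], [-38.0, 147.0], [-38.0, 158.0], [-9.0, 159.0], [5.0, 159.0], [-73.0, 161.0], [78.0, 170.0]]
0.07 [[-38.0, 133.0], [-39.0, 144.0], [-39.0, 154.0], [-10.0, 156.0], [4.0, 155.0], [-72.0, 158.0], [74.0, 166.0]]
(338, 156) [-38. 162.  51.]
(320, 166) [-39. 150.  71.]
(300, 180) [-39. 143.  72.]
(275, 205) [-36. 139.  56.]
(262, 222) [-34. 134.  57.]
(405, 243) [  19.  233. -124.]
(425, 287) [  6. 165.  60.]
(350, 340) [  7. 137.  68.]
deck [ -0.6  -0.3 249.7] 58.2 q [-0.12 -0.3  -0.4   1.01  0.16  0.24] F [ 0.7  0.6 -0.4] M [-0.14  0.43  0.07] w 45.2 t 7.775
[0.0, 0.0, 150.0, 58.0] [99.7  0.5  0.5] [ 0.003 -0.001 -0.   ]
[-0.5, 0.5, 74.0, 58.0] [ 1.757e+02  7.000e-01 -1.000e-01] [ 0.003 -0.001 -0.   ]
```

```bash
python3 -m inch '60 .5 .3 0 0 0 45;120 .5 .3 0 0 0 45;150 .5 .3 0 0 0 45;175 .5 0 0 0 0 45;175 .5 0 0 0 0 45;175 .5 0 0 0 0 45' 60; python3 d.py; python3 snap.py wrist w8
```

```text
time: 8.52
ee_pos: [0.514, 0.02, 0.1661]
ee_rot: [0.835, 0.176, 0.52, -0.044]
contact_force: [-0.7, -0.3, 0.3]
width: 0.527
deck [-0.2  0.4 75. ] 58.3 q [-0.04 -0.07 -0.64  0.53  0.13  0.31] F [-0.7 -0.3  0.3] M [-0.13  0.38 -0.03] w 45.0 t 8.525
```

View pics/w8.png

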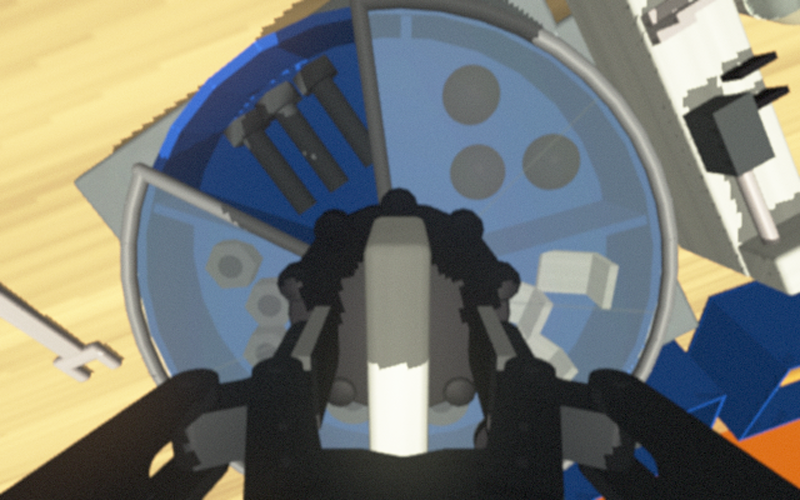

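Run:
```python
import cv2
im=cv2.imread("pics/w8.png")[0:260,110:440]
cv2.imwrite("pics/w8z.png",cv2.convertScaleAbs(cv2.resize(im,None,fx=2.3,fy=2.3,interpolation=cv2.INTER_CUBIC),alpha=1.6,beta=10))
```

```text
(no output)
```

View pics/w8z.png

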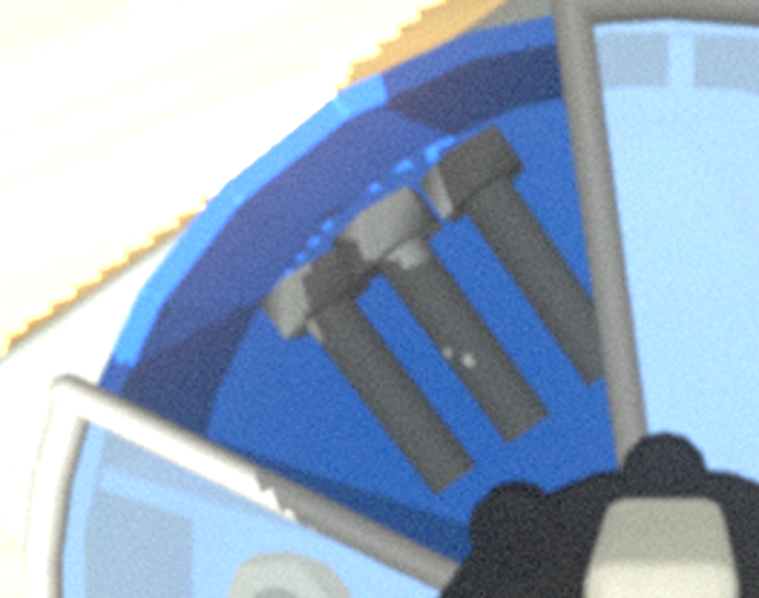

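Run:
```python
from h import *
c=np.load("pics/w8.npz"); p=(.5485,.0278,.2315)
z=lambda a:(np.array(a,float)/2.3+[110,0])/1.25
ang=lambda X:np.degrees(np.arctan2(X[...,1],X[...,0])).round(1)
A=ang(onplane(c,z([(90,395),(330,515),(575,30),(630,440)]),p,.058))%360;print(A,(A[:2].mean()+A[2:].mean())/2)
for hh in (.03,.04,.05,.055):
  X=onplane(c,z([(110,482),(180,505),(680,40),(682,82)]),p,hh); a=ang(X)%360; print(hh,a,np.hypot(*X[:,:2].T).round(3),(a[0]+a[2])/2,(a[1]+a[3])/2)
```

```text
[210.1 210.1 155.5 155.9] 182.89999999999998
0.03 [222.2 222.6 146.9 146.6] [0.116 0.102 0.112 0.106] 184.55 184.6
0.04 [220.5 220.7 146.9 146.6] [0.111 0.098 0.11  0.104] 183.7 183.64999999999998
0.05 [218.7 218.6 146.9 146.6] [0.106 0.094 0.108 0.102] 182.8 182.6
0.055 [217.7 217.5 146.9 146.6] [0.104 0.092 0.107 0.101] 182.3 182.05
```

```bash
python3 -m inch '1 0 0 0 0 0 5;1 0 0 0 0 0 5;1 0 0 0 0 0 5;1 0 0 0 0 0 5' 80; python3 d.py
```

```text
time: 9.07
ee_pos: [0.5145, 0.0181, 0.1667]
ee_rot: [0.836, 0.175, 0.518, -0.046]
contact_force: [-7.3, -11.0, 8.1]
width: 0.197
deck [ 0.1 -1.6 75.5] 58.2 q [-0.04 -0.08 -0.64  0.53  0.12  0.31] F [ -7.3 -11.    8.1] M [-1.76  0.95 -0.58] w 16.8 t 9.075
```

```bash
python3 -m inch '0 0 0 .14 0 0 5;0 0 0 .28 0 0 5;0 0 0 .42 0 0 5;0 0 0 .56 0 0 5;0 0 0 .7 0 0 5;0 0 0 .7 0 0 5' 80; python3 d.py
```

```text
time: 9.82
ee_pos: [0.514, 0.0173, 0.1665]
ee_rot: [0.725, 0.451, 0.471, -0.222]
contact_force: [1.1, -5.3, -4.9]
width: 0.197
deck [-0.6 -2.3 75.6] 18.1 q [-0.04 -0.08 -0.64  0.53  0.12  1.01] F [ 1.1 -5.3 -4.9] M [-0.74  0.67 -0.57] w 16.9 t 9.825
```

```bash
python3 -m inch '0 0 0 .14 0 0 5;0 0 0 .28 0 0 5;0 0 0 .42 0 0 5;0 0 0 .56 0 0 5;0 0 0 .7 0 0 5;0 0 0 .7 0 0 5' 80; python3 d.py; python3 snap.py side s9; python3 snap.py wrist w9;python3 snap.py top t9
```

```text
time: 10.58
ee_pos: [0.5132, 0.0171, 0.166]
ee_rot: [0.527, 0.671, 0.367, -0.37]
contact_force: [-1.2, -1.4, -5.0]
width: 0.2
deck [-1.5 -2.3 75.6] -21.9 q [-0.04 -0.08 -0.64  0.53  0.12  1.71] F [-1.2 -1.4 -5. ] M [-0.39  0.97 -0.36] w 17.1 t 10.575
```

View pics/w9.png

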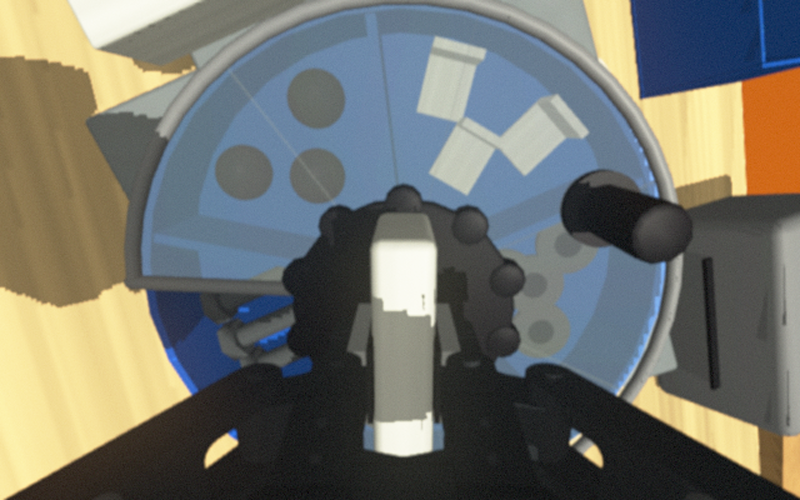

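Run:
```python
import cv2,numpy as np
t=cv2.imread("pics/t9.png")[200:300,325:390]; s=cv2.imread("pics/s9.png")[220:320,300:400]
z=lambda a:cv2.resize(a,None,fx=4,fy=4,interpolation=cv2.INTER_CUBIC)
cv2.imwrite("pics/ts9.png",np.hstack([z(t),z(s)]))
```

```text
(no output)
```

View pics/ts9.png

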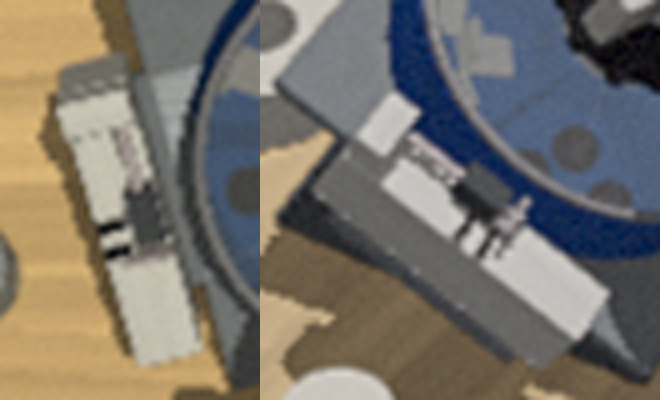

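```bash
python3 -m inch '0 0 0 .12 0 0 5;0 0 0 .24 0 0 5;0 0 0 .36 0 0 5;0 0 0 .46 0 0 5;0 0 0 .46 0 0 5;0 0 0 .46 0 0 5' 80; python3 d.py; python3 snap.py side s10;python3 snap.py top t10
python3 - <<'E'
import cv2,numpy as np
t=cv2.imread("pics/t10.png")[200:300,325:390]; s=cv2.imread("pics/s10.png")[240:300,320:400]
cv2.imwrite("pics/ts10.png",np.hstack([cv2.resize(t,(364,560),interpolation=cv2.INTER_CUBIC),cv2.resize(s,(436,560),interpolation=cv2.INTER_CUBIC)]))
E
```

```text
time: 11.48
ee_pos: [0.5127, 0.0173, 0.1657]
ee_rot: [0.362, 0.773, 0.274, -0.444]
contact_force: [-5.5, -0.5, -3.0]
width: 0.197
deck [-2.1 -2.  75.5] -48.0 q [-0.04 -0.08 -0.65  0.53  0.12  2.16] F [-5.5 -0.5 -3. ] M [-0.19  1.42  0.11] w 16.8 t 11.475
```

View pics/ts10.png

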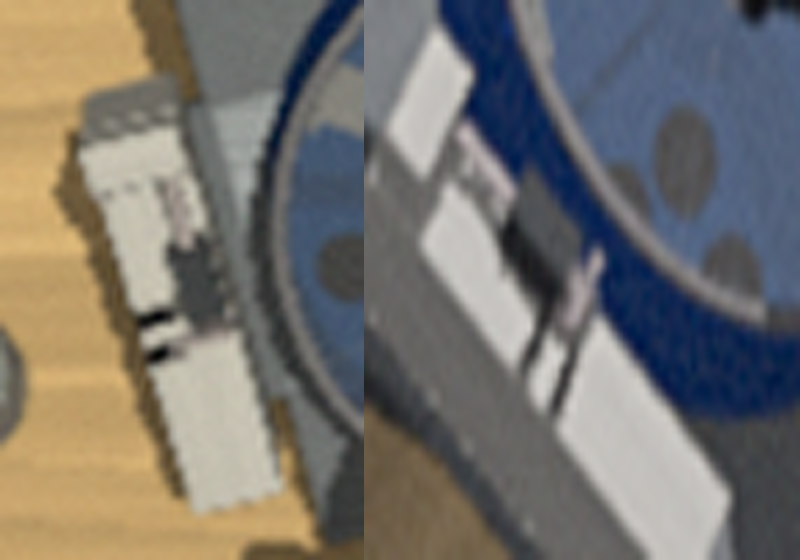

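```bash
python3 -m inch '0 0 0 0 0 0 45;0 0 0 0 0 0 45;0 0 0 0 0 0 45;-60 0 0 0 0 0 45;-100 0 0 0 0 0 45;-140 0 0 -.187 0 0 45;-170 0 0 -.374 0 0 45;-175 0 0 -.56 0 0 45;-175 0 0 -.75 0 0 45;-175 0 0 -.9 0 0 45'; python3 d.py; python3 snap.py wrist w11
```

```text
time: 12.82
ee_pos: [0.4332, -0.0007, 0.3211]
ee_rot: [0.664, 0.537, 0.44, -0.279]
contact_force: [-0.6, 0.3, -0.4]
width: 0.526
deck [ -1.1  -1.2 251. ] 3.9 q [-0.12 -0.3  -0.4   1.01  0.16  1.19] F [-0.6  0.3 -0.4] M [-0.14  0.46  0.03] w 44.9 t 12.825
```

View pics/w11.png

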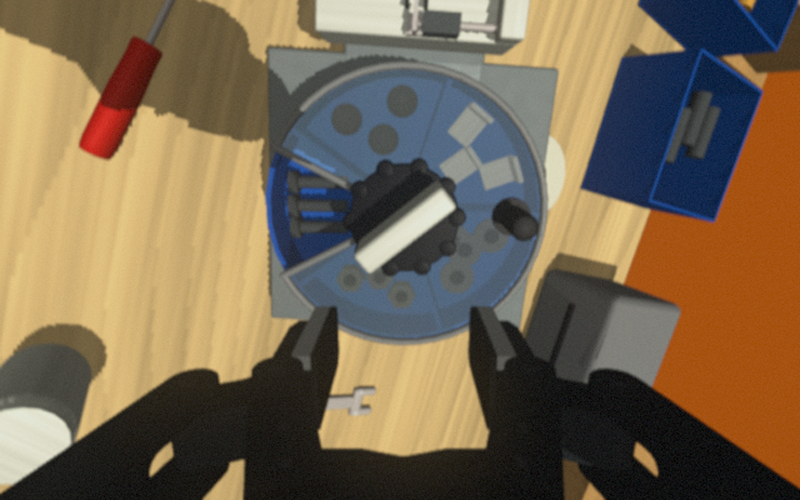

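```bash
python3 -m inch '0 0 -50 0 0 0 45;0 0 -80 0 0 0 45;0 0 -80 0 0 0 45'; python3 snap.py wrist w12
python3 - <<'E'
import cv2
im=cv2.imread("pics/w12.png")[0:250,280:560]
cv2.imwrite("pics/w12z.png",cv2.resize(im,None,fx=2.4,fy=2.4,interpolation=cv2.INTER_CUBIC))
E
```

```text
time: 13.25
ee_pos: [0.4094, 0.0775, 0.3181]
ee_rot: [0.666, 0.534, 0.442, -0.276]
contact_force: [-0.1, -0.4, -0.3]
width: 0.527
```

View pics/w12z.png

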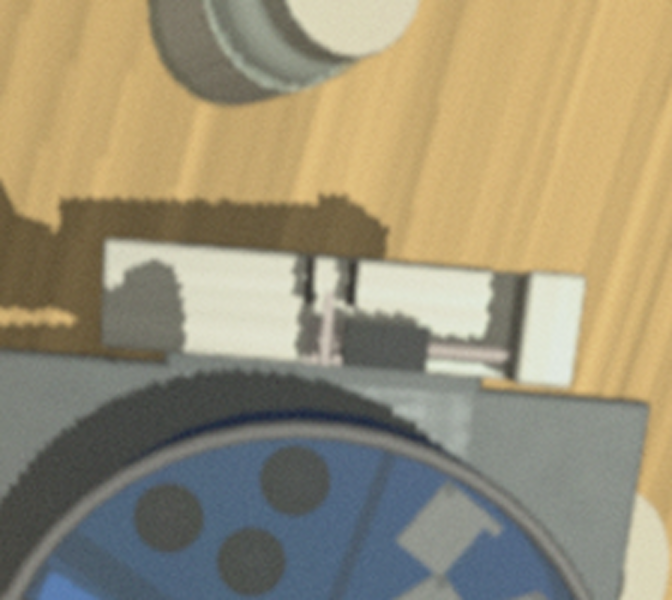

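Run:
```python
from h import *
c=np.load("pics/w12.npz"); p=(.5485,.0278,.2315)
z=lambda a:(np.array(a,float)/2.4+[280,0])/1.25
print("ribs",onplane(c,z([(308,285),(350,285)]),p,.06)[:,:2]*1000,"blade",onplane(c,z([(328,310)]),p,.07)*1000)
d=c['d']; j,i=z([(328,310)])[0].round().astype(int); C,r=ray(c,[(j,i)]); print(((C+r[0]*d[i,j]-[p[0],p[1],.1])@deckR(p[2])*1000).round(1))
c=np.load("pics/w11.npz"); w=lambda a:np.array(a,float)/1.25
A=np.degrees(np.arctan2(*onplane(c,w([(285,273),(350,241),(277,150),(348,186)]),p,.058)[:,1::-1].T))%360; print(A,(A[:2].mean()+A[2:].mean())/2)
X=onplane(c,w([(358,263),(443,191),(368,273),(455,207)]),p,.12); print(X.mean(0),np.degrees(np.arctan2(*(X[1]-X[0])[1::-1])),np.degrees(np.arctan2(*(X[3]-X[2])[1::-1])))
```

```text
ribs [[ -8.5282026  155.72402819]
 [  4.58389005 156.71932347]] blade [[ -1.94177038 148.69134596  70.        ]]
[ -2.3 149.   72.1]
[210.1864915  209.84387831 156.54797985 156.39595123] 183.24357522253572
[ 0.00043432 -0.00099641  0.12      ] 44.77178294760567 42.05450711707143
```

Run:
```python
import cv2
im=cv2.imread("pics/w11.png")[50:345,255:560]
cv2.imwrite("pics/w11z.png",cv2.convertScaleAbs(cv2.resize(im,None,fx=2,fy=2,interpolation=cv2.INTER_CUBIC),alpha=1.6,beta=10))
```

```text
(no output)
```

View pics/w11z.png

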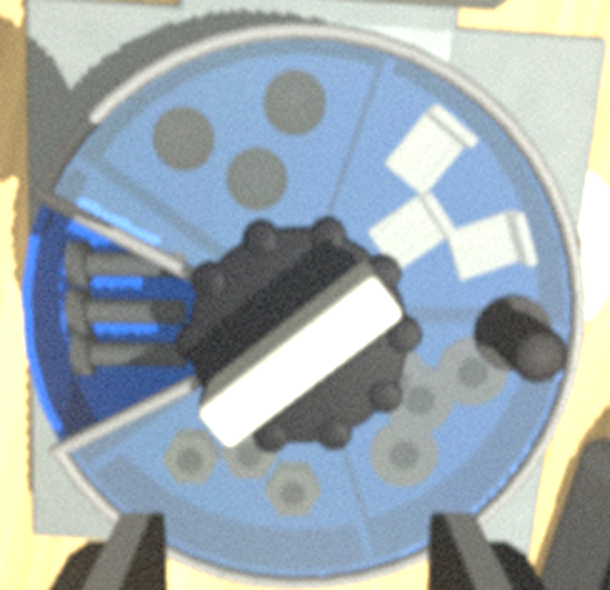

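```bash
python3 -c "
from workcell import robot
s=robot.state();print(s['time'],s['contact_force'],s['qd'].round(3));print(robot.sign_off())"
```

```text
13.3 [0.49018618 0.43032217 0.6760877 ] [-0.04   0.009  0.006  0.001  0.005 -0.02 ]
the job is handed in; nothing more can be done
None
```

The cover's opening now stands over the compartment with the hexagon bolts, the wheel is wound to the set position and released, and I handed the job in at 13.3 s.

**Opening:** after the turn, three wrist-camera pictures put its middle at 182.7 to 183.2° on the deck. I estimate the bolts' compartment middle at about 182.5°, good to about 1°.

**Wheel and pointer:** I wound the wheel about 1.86 rad clockwise, and afterwards the bar had turned about 104°. After letting go, the pointer blade stood at about −2 mm, between ribs measured at −8.5 and +4.6 mm. That is a travel of about 48 mm, which puts the wheel at about 2.4 rad. I judged the firm feel from this position; I did not separate out the torque.

**Checks that failed or disagreed:**
- **First grasp of the knob:** it missed. The fingers closed on top of the peg with about 17 N and nudged the cover about 8°.
- **Fingertip position:** depth and contact showed the real fingertips about 28 mm further back than stated, behind the reported TCP rather than 14 mm ahead of it. I used the measured offset from then on, and both later grips held.
- **Wheel axis:** while gripping the bar, the tool was drawn 1 to 2 mm off my estimated axis, with side forces of at most about 15 N.

I moved nothing else that I know of; the drum and the loose objects looked undisturbed in the pictures, though I did not measure them again.

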